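# Twist the lid off a jar braced in its holder

### The arm

A 6-joint arm with a two-finger parallel gripper is mounted at the origin on a cart in front of the work surface, level with it; the furniture and walls round the work are solid. World frame = base frame: x ahead of the robot, y to its left, z up, the work surface at z = 0. Lengths are in m, angles in rad, forces in N, time in s.
With the tool pointing down it reaches from about 0.375 to 0.9 m from the base axis. Payload 3.1 kg.
Tool frame: the origin (TCP) lies midway between the tips of the shut fingers; the grasp point (between the pads) lies 19 mm behind it (manip.grasp_offset is the distance from the TCP to the grasp point, in m); z points along the fingers, y is the line along which they close (so a half turn about z gives the same grasp; the last joint's range is limited). The gripper opens to 85 mm and grips with 20 to 120 N. Pads are 22 mm wide; open, the fingers measure 114 mm over their backs; the gripper's body (76 mm by 85 mm) begins 54 mm behind the grasp point. The pads swing forward as they close: fully open they stand 13 mm farther back than shut.
Start: joints at [1.042, 0.527, 1.433, -0, 1.181, -0.178], TCP at [0.214, 0.587, 0.231] pointing down, gripper open.
Joint ranges: [-3.08, 3.08], [-0.75, 2.2], [0.22, 2.44], [-1.43, 4.57], [0, 2.65], [-2.85, 2.85]. Speed limits (rad/s): [2.79, 2.79, 3.14, 3.14, 3.14, 3.14].

### API

Orientations are given as a unit quaternion [x, y, z, w].
In Python, from station import sensors, cams, order, manip gives the robot as it stands.
- The arm moves only by the tool move_arm, never from a script. Its argument "targets" is a list of rows, each an object of numbers: "dx", "dy", "dz": the shift along the world's x, y, z normalised to -1 to 1, where 1 is 25 mm; "rx", "ry", "rz": the turn, a rotation vector about the world's x, y, z normalised to -1 to 1, where 1 is 30 degrees. A call has exactly 10 rows; each row shifts and turns the commanded pose from where the row before left it; what a row does not reach is not made up. A row lasts 1/8 s, in which the tool goes at most 62.5 mm and 10.7 degrees, less where a joint would pass 70% of its speed; a pose out of reach is approached as far as the arm can. A call with a number of a shift or a turn outside -1 to 1 is refused whole. A call with a gripper value outside its range is refused whole. "claw" is the opening in per cent of the stroke, from 0 (shut) to 100 (fully open), set as the call begins (left out, the last holds). The fingers move at their own pace and stop on an object; "newtons" is the grip in N (left out, the last holds). Time passes only in rows, so rows that do not move let the fingers close, or fill a call up. It gives the time, the measured TCP pose, the force, the opening and the grip force at its end, in the units of the state.
- sensors.sense(): the state, without advancing time (a new reading comes with each control period).
- cams.snapshot(name): name is "scene" or "top"; returns the picture (400x640x3 uint8, red, green, blue); there is no depth.
- cams.camera_model(name): a dict with "fx", "fy", "cx", "cy" (pixels), "extrinsics" (4x4, takes a point from world to camera coordinates). Camera axes: x right, y down, z forward; pixel columns grow to the right and rows downward; lengths in m; the calibration is good to about 2 mm. A picture is of the moment at which its call begins. camera_model takes no time and is no camera call.
- order.sign_off(): hands the job in; it is judged then, once.
The state is a dict: "t": time; "q": joint angles; "qd": joint speeds; "tau": joint torques, N m; "tcp_pos": TCP position; "tool_rot": TCP orientation; "force": force on the tool from outside, world axes, zero at the start; "ft_torque": the same for the moment, N m; "finger_gap": opening from 0.0 (shut) to 1.0 (fully open); "gripper_force": force on a finger pad.
Only numpy, scipy, OpenCV 4.12 (cv2) and the standard library are available. Lean on these libraries where they do the work, as an engineer would, in place of code of your own. Each camera call takes 0.05 s, during which the arm holds its last target. There are 200 camera calls.

### The job

Open the square glass jar with the red lid: set it upright into the square pocket of the wooden jar holder, fully down on the pocket's floor so that it cannot turn, then twist the lid counterclockwise (seen from above) until its lugs come free, and lift it off. Finish holding the lid in the gripper, level and just above the jar's open mouth without touching it, the jar still fully seated in the holder; leave the tin, the kitchen timer and the round jar where they are.

Things in the scene. Friction and masses are not known exactly. Their poses are not given: they have to be found in the camera images.
- jar: Loose clear glass jar, tan contents, 0.43 kg (varies by a quarter). Square body 58 x 58 mm, 70 mm high; shoulder to 78 mm; round neck 41 mm across. Origin: centre of the underside; z up, x and y square to its sides. Standing freely it turns with the lid. Three ridges round the neck, 90 to 94 mm up, spanning 0-60, 120-180, 240-300 degrees counterclockwise from its x axis, hold the lid's lugs down.
- jar_mouth (a point): Centre of the jar's mouth, 101.5 mm above the jar's origin. A black rubber seal disc lies in it, which presses the closed lid up with about 14 N and rises 3 mm when the lid's lugs come free (the lid springs up with it).
- lid: Red twist-off lid, closed on the jar, 58 mm across (16 flats), 22 mm high, 40 g; the jar can be carried by it. Origin: centre of the skirt's lower edge, 82 mm above the jar's origin when closed; z up; a white bar on top lies along +x. Three 7 mm lugs inside at 0, 120, 240 degrees from +x, under the jar's ridges. Tight: 0.3 to 0.5 N m to turn. Off the jar when its origin is above the jar's mouth.
- lid_top (a point): Centre of the lid's top, 104 mm above the jar's origin when closed. At the start the lid's x axis is 12 to 29 degrees counterclockwise (from above) of the jar's x axis; the lugs are free and the lid lifts straight up when it is about 72 to 106 degrees (best 90); further on it meets a stop.
- holder: Wooden jar holder screwed to the worktop: base 116 x 116 mm, square pocket 62 x 62 mm (2 mm play each side of the jar), walls 14 mm thick, black flared lip round the mouth, about 80 mm wide inside, top 40 mm above the worktop. Origin: centre of the underside, on the worktop; x and y square to the pocket. The jar fits in any of four quarter turns and then turns only about 4 degrees.
- pocket_floor (a point): Centre of the pocket's floor, 8 mm above the worktop: the jar's origin comes here when it is fully seated.
- tin: Bystander: small printed food tin, 57 mm across, 72 mm high, standing. Origin: centre of its underside.
- timer: Bystander: round black and cream kitchen timer, 68 mm across, 46 mm high. Origin: centre of its underside.
- round_jar: Bystander: round jar with its own red cap, 65 mm across, 100 mm high. Not the jar to open. Origin: centre of its underside.
Things that resemble listed ones, but are neither listed nor needed, are in the scene too. There is more than one size of the lid; the one meant has the size given above.

How it is judged:
By the outcome, as a careful person would: the job done as asked, in the order asked, and still so for the second after the job is handed in, while the arm keeps its last pose, push and grip.
It also fails if it takes over 48 s, if anything falls off the work surface, if the arm or the gripper's body presses on something with over 40 N, if the wrist force passes 120 N, or if a joint passes its speed limit or range.

## Working session

There is one attempt and no reset: what is moved stays moved. The work goes in short steps, Python scripts to look and compute and a tool call to move; the robot and the scene stay as the last step left them, time stands still between calls to the robot, and variables do not carry over. Pictures are saved under pics/ and viewed, at most 10 in all, crops included, and the job is handed in when it is done.

Besides the shell and the picture viewer there is one more tool, called by a JSON object that holds its "op" and its "data", one argument or row to a line. move_arm: Moves the arm, as the interface text tells. Scaled input: -1 to 1 covers 25 mm each way for a shift and 30 degrees each way for a turn. Its arguments: {"type":"object","properties":{"targets":{"type":"array"},"claw":{"type":"number"},"newtons":{"type":"number"}},"required":["targets"]}

```bash
mkdir -p pics; ls; cat > h.py <<'E'
import numpy as np, cv2
from station import sensors, cams, order, manip
def save(n,f,crop=None,s=1):
    im=cams.snapshot(n)[:,:,::-1]; cv2.imwrite('pics/raw_'+f,im)
    if crop: im=im[crop[1]:crop[3],crop[0]:crop[2]]
    cv2.imwrite('pics/'+f,cv2.resize(im,None,fx=s,fy=s,interpolation=cv2.INTER_CUBIC))
def pix2w(n,u,v,z):
    m=cams.camera_model(n);E=np.array(m['extrinsics']);R,t=E[:3,:3],E[:3,3]
    d=R.T@np.array([(u-m['cx'])/m['fx'],(v-m['cy'])/m['fy'],1]);c=-R.T@t
    return c+d*(z-c[2])/d[2]
def w2pix(n,p):
    m=cams.camera_model(n);E=np.array(m['extrinsics']);q=E[:3,:3]@np.array(p)+E[:3,3]
    return np.array([m['fx']*q[0]/q[2]+m['cx'],m['fy']*q[1]/q[2]+m['cy']])
E
python3 - <<'E'
from h import *
save('scene','a.png',s=1.25);save('top','b.png',s=1.25)
for n in('scene','top'):
    m=cams.camera_model(n);E=np.array(m['extrinsics']);print(n,m['fx'],-E[:3,:3].T@E[:3,3],E[:3,:3].round(2).tolist())
print(sensors.sense(),manip.grasp_offset)
E
```

```text
pics
scene 402.83821026253827 [ 0.09236703 -0.9016638   0.56596439] [[0.88, -0.48, -0.01], [-0.23, -0.41, -0.88], [0.42, 0.78, -0.47]]
top 440.07898971863864 [ 0.32846988 -0.14494958  1.06619387] [[0.01, -1.0, -0.01], [-0.98, -0.01, -0.19], [0.19, 0.01, -0.98]]
{'t': 0.1, 'q': array([ 1.04253801e+00,  5.28379216e-01,  1.43381087e+00, -2.30107269e-05,
        1.18139526e+00, -1.78514142e-01]), 'qd': array([ 1.23305692e-05, -3.43582606e-03, -2.00979728e-03, -1.30019474e-03,
        8.41631785e-05,  1.81212382e-03]), 'tau': array([-9.01700532e-04, -4.43305349e+01, -1.78584892e+01, -2.88128822e-04,
        3.88578788e-03,  4.01776489e-06]), 'tcp_pos': array([0.21380825, 0.58658616, 0.2304161 ]), 'tool_rot': array([ 1.73977778e-01,  9.84749075e-01, -9.38461506e-04, -3.34830496e-04]), 'force': array([ 0.08262939, -0.07921129,  0.72912751]), 'ft_torque': array([-0.02242664,  0.02010846, -0.00263808]), 'gripper_force': 0.0, 'finger_gap': 0.9994206891965882} 0.0187
```

View pics/a.png

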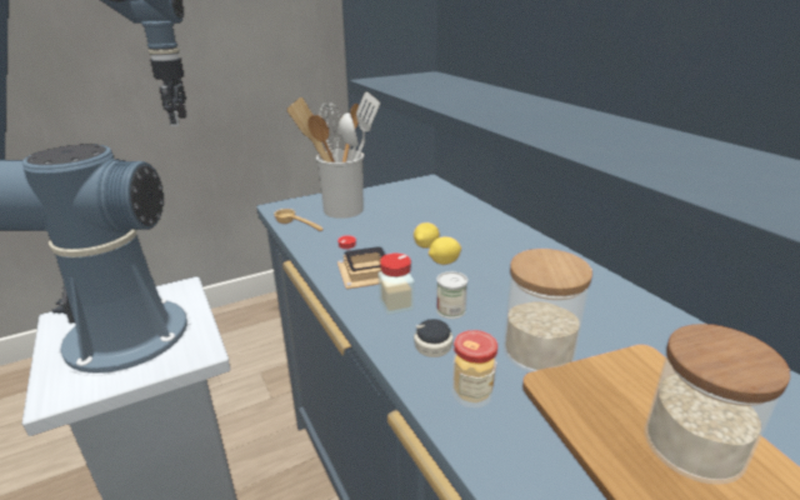

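View pics/b.png

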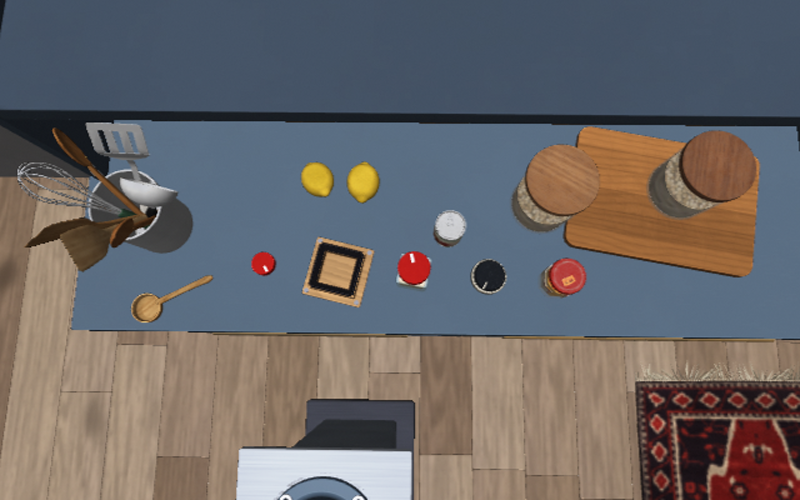

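The scene shows three red caps. In the 800-px top view they are the square jar's lid at (414,268), a small loose lid at (263,263) and the round jar's cap at (567,275). The one meant sits on the square clear body at (414,268), beside the holder at (339,271). I'll check it in a close crop.

```bash
python3 - <<'E'
from h import *
im=cv2.imread('pics/raw_b.png')[180:250,235:360]
cv2.imwrite('pics/c.png',cv2.resize(im,None,fx=6.4,fy=6.4,interpolation=cv2.INTER_CUBIC))
im=cv2.imread('pics/raw_a.png')[190:260,260:385]
cv2.imwrite('pics/d.png',cv2.resize(im,None,fx=6.4,fy=6.4,interpolation=cv2.INTER_CUBIC))
E
```

```text
(no output)
```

View pics/c.png

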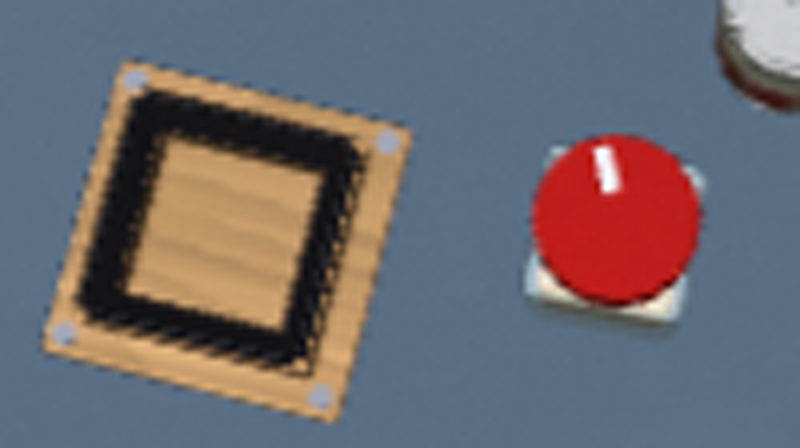

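View pics/d.png

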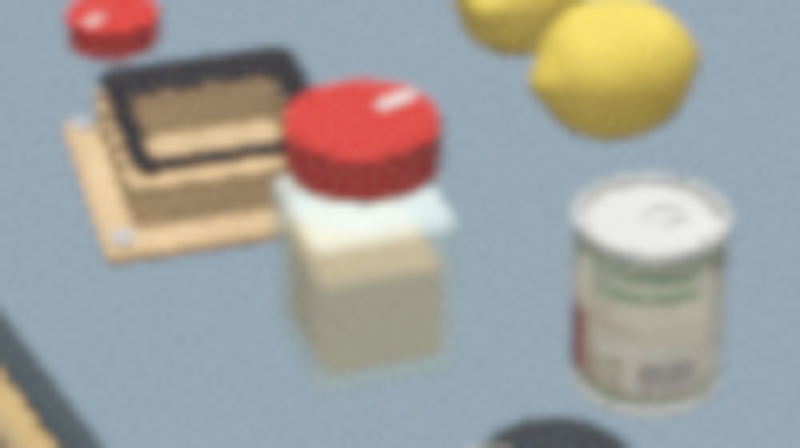

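```bash
python3 - <<'E'
from h import *
C=lambda u,v:(235+(u+.5)/6.4-.5,180+(v+.5)/6.4-.5)
P=lambda u,v,z:pix2w('top',*C(u,v),z)[:2]
az=lambda d:np.degrees(np.arctan2(d[1],d[0]))
B=[P(*c,.008) for c in((124,60),(412,128),(335,422),(44,350))]
print('base',np.mean(B,0),[round(az(B[(i+1)%4]-B[i])%90,1) for i in range(4)],[round(np.linalg.norm(B[(i+1)%4]-B[i]),4) for i in range(4)])
F=[P(*c,.008) for c in((165,138),(322,180),(283,330),(125,293))]
L=[P(*c,.04) for c in((140,92),(366,152),(308,374),(80,312))]
for n,Q in(('vis',F),('lip',L)): print(n,np.mean(Q,0),[round(az(Q[(i+1)%4]-Q[i])%90,1) for i in range(4)],[round(np.linalg.norm(Q[(i+1)%4]-Q[i]),4) for i in range(4)])
# lid red blob
im=cv2.imread('pics/raw_b.png');h=cv2.cvtColor(im,cv2.COLOR_BGR2HSV)
c=P(617,219,.104);print('lid hand',c,'r',np.linalg.norm(P(702,219,.104)-c))
b=P(606,169,.104);print('bar az',az(b-c))
k1,k2=P(600,147,.104),P(612,192,.104);print('bar az2',az(k1-k2))
J=[P(*q,.07) for q in((557,147),(705,180))];print('jar',[J,az(J[1]-J[0])%90])
J=[P(*q,.0) for q in((527,295),(680,325))];print('jarbot',[J,az(J[1]-J[0])%90,np.linalg.norm(J[1]-J[0])])
for n,u,v,z in(('tin',449,219,.072),('timer',489,276,.046),('rj',568,273,.1),('crock',125,205,.15),('spat',60,245,.3),('spoonend',30,240,.3),('whisk',30,180,.3)):print(n,pix2w('top',u*.8,v*.8,z))
# project jar model
for yaw in(-12.6,):
  a=np.radians(yaw);R=np.array([[np.cos(a),-np.sin(a)],[np.sin(a),np.cos(a)]])
  for z in(.07,0):
    for s in((1,1),(1,-1),(-1,-1),(-1,1)):
      p=w2pix('top',[*(c+R@(np.array(s)*.029)),z]);print(z,((p-[235,180]+.5)*6.4).round())
E
```

```text
base [ 0.48142309 -0.0146406 ] [np.float64(77.2), np.float64(76.7), np.float64(76.9), np.float64(77.1)] [np.float64(0.1141), np.float64(0.1155), np.float64(0.1134), np.float64(0.1149)]
vis [ 0.48280161 -0.01268794] [np.float64(75.5), np.float64(77.1), np.float64(77.5), np.float64(77.8)] [np.float64(0.0625), np.float64(0.059), np.float64(0.0617), np.float64(0.0611)]
lip [ 0.47932949 -0.01654588] [np.float64(75.6), np.float64(76.9), np.float64(75.5), np.float64(77.2)] [np.float64(0.0874), np.float64(0.0846), np.float64(0.087), np.float64(0.0845)]
lid hand [ 0.47584141 -0.16038806] r 0.02934440947365033
bar az 12.723854241245407
bar az2 15.219314275163413
jar [[array([ 0.50696144, -0.13917816]), array([ 0.49553148, -0.19235949])], np.float64(77.8702746369517)]
jarbot [[array([ 0.46213292, -0.12801748]), array([ 0.45132877, -0.18629783])], np.float64(79.49759998968004), np.float64(0.05927334452091073)]
tin [ 0.57204893 -0.22569386  0.072     ]
timer [ 0.4697666  -0.30199206  0.046     ]
rj [ 0.46920969 -0.43340389  0.1       ]
crock [0.57182393 0.33934574 0.15      ]
spat [0.47222385 0.34662219 0.3       ]
spoonend [0.47901293 0.39051432 0.3       ]
whisk [0.56812607 0.40291476 0.3       ]
0.07 [555. 138.]
0.07 [713. 174.]
0.07 [677. 331.]
0.07 [518. 294.]
0 [556. 171.]
0 [704. 205.]
0 [670. 352.]
0 [521. 317.]
```

{"op": "move_arm", "data": {
  "targets": [
    {"dx":0.3,"dy":-1,"rz":-0.063},
    {"dx":0.3,"dy":-1,"rz":-0.063},
    {"dx":0.3,"dy":-1,"rz":-0.063},
    {"dx":0.3,"dy":-1,"rz":-0.063},
    {"dx":0.3,"dy":-1,"rz":-0.063},
    {"dx":0.3,"dy":-1,"rz":-0.063},
    {"dx":0.3,"dy":-1,"rz":-0.063},
    {"dx":0.3,"dy":-1,"rz":-0.063},
    {"dx":0.3,"dy":-1,"rz":-0.063},
    {"dx":0.3,"dy":-1,"rz":-0.063}
  ],
  "claw": 100
}}

```text
schema error: expected keys dx, dy, dz, rx, ry, rz
```

{"op": "move_arm", "data": {
  "targets": [
    {"dx":0.35,"dy":-1,"rz":-0.063},
    {"dx":0.35,"dy":-1,"rz":-0.063},
    {"dx":0.35,"dy":-1,"rz":-0.063},
    {"dx":0.35,"dy":-1,"rz":-0.063},
    {"dx":0.35,"dy":-1,"rz":-0.063},
    {"dx":0.35,"dy":-1,"rz":-0.063},
    {"dx":0.35,"dy":-1,"rz":-0.063},
    {"dx":0.35,"dy":-1,"rz":-0.063},
    {"dx":0.35,"dy":-1,"rz":-0.063},
    {"dx":0.35,"dy":-1,"rz":-0.063}
  ]
}}

```text
schema error: expected keys dx, dy, dz, rx, ry, rz
```

{"op": "move_arm", "data": {
  "targets": [
    {"dx":0.4,"dy":-1,"dz":-0.3,"rz":-0.063},
    {"dx":0.4,"dy":-1,"dz":-0.3,"rz":-0.063},
    {"dx":0.4,"dy":-1,"dz":-0.3,"rz":-0.063},
    {"dx":0.4,"dy":-1,"dz":-0.3,"rz":-0.063},
    {"dx":0.4,"dy":-1,"dz":-0.3,"rz":-0.063},
    {"dx":0.4,"dy":-1,"dz":-0.3,"rz":-0.063},
    {"dx":0.4,"dy":-1,"dz":-0.3,"rz":-0.063},
    {"dx":0.4,"dy":-1,"dz":-0.3,"rz":-0.063},
    {"dx":0.4,"dy":-0.9,"dz":-0.3,"rz":-0.063},
    {"dx":0.4,"dy":-0.9,"dz":-0.3,"rz":-0.063}
  ]
}}

```text
schema error: expected keys dx, dy, dz, rx, ry, rz
```

All six keys are needed in each row.

{"op": "move_arm", "data": {
  "targets": [
    {"dx":0.3,"dy":-1,"dz":0,"rx":0,"ry":0,"rz":-0.063},
    {"dx":0.3,"dy":-1,"dz":0,"rx":0,"ry":0,"rz":-0.063},
    {"dx":0.3,"dy":-1,"dz":0,"rx":0,"ry":0,"rz":-0.063},
    {"dx":0.3,"dy":-1,"dz":0,"rx":0,"ry":0,"rz":-0.063},
    {"dx":0.3,"dy":-1,"dz":0,"rx":0,"ry":0,"rz":-0.063},
    {"dx":0.3,"dy":-1,"dz":0,"rx":0,"ry":0,"rz":-0.063},
    {"dx":0.3,"dy":-1,"dz":0,"rx":0,"ry":0,"rz":-0.063},
    {"dx":0.3,"dy":-1,"dz":0,"rx":0,"ry":0,"rz":-0.063},
    {"dx":0.3,"dy":-1,"dz":0,"rx":0,"ry":0,"rz":-0.063},
    {"dx":0.3,"dy":-1,"dz":0,"rx":0,"ry":0,"rz":-0.063}
  ],
  "claw": 100
}}

```text
t: 1.35
tcp_pos: [0.2891, 0.3362, 0.2311]
tool_rot: [0.334, 0.943, -0.0, -0.0]
force: [0.8, -0.1, -0.8]
finger_gap: 1.003
gripper_force: 0.0
```

{"op": "move_arm", "data": {
  "targets": [
    {"dx":0.35,"dy":-1,"dz":0,"rx":0,"ry":0,"rz":-0.063},
    {"dx":0.35,"dy":-1,"dz":0,"rx":0,"ry":0,"rz":-0.063},
    {"dx":0.35,"dy":-1,"dz":0,"rx":0,"ry":0,"rz":-0.063},
    {"dx":0.35,"dy":-1,"dz":0,"rx":0,"ry":0,"rz":-0.063},
    {"dx":0.35,"dy":-1,"dz":0,"rx":0,"ry":0,"rz":-0.063},
    {"dx":0.35,"dy":-1,"dz":0,"rx":0,"ry":0,"rz":-0.063},
    {"dx":0.35,"dy":-1,"dz":0,"rx":0,"ry":0,"rz":-0.063},
    {"dx":0.35,"dy":-1,"dz":0,"rx":0,"ry":0,"rz":-0.063},
    {"dx":0.35,"dy":-1,"dz":0,"rx":0,"ry":0,"rz":-0.063},
    {"dx":0.35,"dy":-1,"dz":0,"rx":0,"ry":0,"rz":-0.063}
  ]
}}

```text
t: 2.6
tcp_pos: [0.3766, 0.0863, 0.2312]
tool_rot: [0.484, 0.875, -0.0, -0.0]
force: [-0.7, -0.3, -0.6]
finger_gap: 1.0
gripper_force: 0.0
```

{"op": "move_arm", "data": {
  "targets": [
    {"dx":0.4,"dy":-1,"dz":-0.3,"rx":0,"ry":0,"rz":-0.063},
    {"dx":0.4,"dy":-1,"dz":-0.3,"rx":0,"ry":0,"rz":-0.063},
    {"dx":0.4,"dy":-1,"dz":-0.3,"rx":0,"ry":0,"rz":-0.063},
    {"dx":0.4,"dy":-1,"dz":-0.3,"rx":0,"ry":0,"rz":-0.063},
    {"dx":0.4,"dy":-1,"dz":-0.3,"rx":0,"ry":0,"rz":-0.063},
    {"dx":0.4,"dy":-1,"dz":-0.3,"rx":0,"ry":0,"rz":-0.063},
    {"dx":0.4,"dy":-1,"dz":-0.3,"rx":0,"ry":0,"rz":-0.063},
    {"dx":0.4,"dy":-1,"dz":-0.3,"rx":0,"ry":0,"rz":-0.063},
    {"dx":0.4,"dy":-0.9,"dz":-0.3,"rx":0,"ry":0,"rz":-0.063},
    {"dx":0.4,"dy":-0.9,"dz":-0.3,"rx":0,"ry":0,"rz":-0.063}
  ]
}}

```text
t: 3.85
tcp_pos: [0.477, -0.1589, 0.1558]
tool_rot: [0.621, 0.783, -0.0, -0.0]
force: [0.3, -0.3, 0.5]
finger_gap: 1.0
gripper_force: 0.0
```

{"op": "move_arm", "data": {
  "targets": [
    {"dx":-0.04,"dy":-0.06,"dz":-0.6,"rx":0,"ry":0,"rz":0},
    {"dx":0,"dy":0,"dz":-0.6,"rx":0,"ry":0,"rz":0},
    {"dx":0,"dy":0,"dz":-0.5,"rx":0,"ry":0,"rz":0},
    {"dx":0,"dy":0,"dz":-0.4,"rx":0,"ry":0,"rz":0},
    {"dx":0,"dy":0,"dz":-0.3,"rx":0,"ry":0,"rz":0},
    {"dx":0,"dy":0,"dz":-0.2,"rx":0,"ry":0,"rz":0},
    {"dx":0,"dy":0,"dz":-0.2,"rx":0,"ry":0,"rz":0},
    {"dx":0,"dy":0,"dz":-0.2,"rx":0,"ry":0,"rz":0},
    {"dx":0,"dy":0,"dz":-0.1,"rx":0,"ry":0,"rz":0},
    {"dx":0,"dy":0,"dz":-0.1,"rx":0,"ry":0,"rz":0}
  ]
}}

```text
t: 5.1
tcp_pos: [0.4757, -0.1594, 0.0762]
tool_rot: [0.621, 0.784, 0.0, 0.0]
force: [-0.1, 0.0, -0.1]
finger_gap: 1.002
gripper_force: 0.0
```

```bash
python3 - <<'E'
from h import *
save('scene','e.png',(250,170,400,270),5)
print(sensors.sense()['tcp_pos'],sensors.sense()['force'])
E
```

```text
[ 0.47556658 -0.15934008  0.07600733] [ 0.8980539   0.19100205 -0.53498333]
```

View pics/e.png

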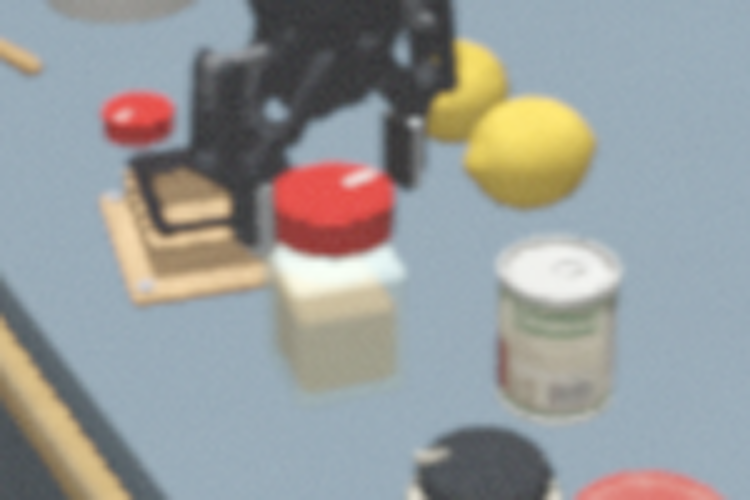

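The lid at (335,205) sits between the pads at (260,215) and (405,150), so I'll close on it.

{"op": "move_arm", "data": {
  "targets": [
    {"dx":0,"dy":0,"dz":0,"rx":0,"ry":0,"rz":0},
    {"dx":0,"dy":0,"dz":0,"rx":0,"ry":0,"rz":0},
    {"dx":0,"dy":0,"dz":0,"rx":0,"ry":0,"rz":0},
    {"dx":0,"dy":0,"dz":0,"rx":0,"ry":0,"rz":0},
    {"dx":0,"dy":0,"dz":0,"rx":0,"ry":0,"rz":0},
    {"dx":0,"dy":0,"dz":0,"rx":0,"ry":0,"rz":0},
    {"dx":0,"dy":0,"dz":0,"rx":0,"ry":0,"rz":0},
    {"dx":0,"dy":0,"dz":0,"rx":0,"ry":0,"rz":0},
    {"dx":0,"dy":0,"dz":0,"rx":0,"ry":0,"rz":0},
    {"dx":0,"dy":0,"dz":0,"rx":0,"ry":0,"rz":0}
  ],
  "claw": 0,
  "newtons": 80
}}

```text
t: 6.4
tcp_pos: [0.4762, -0.1594, 0.0769]
tool_rot: [0.621, 0.784, 0.0, 0.001]
force: [0.5, 1.5, 5.5]
finger_gap: 0.657
gripper_force: 83.9
```

{"op": "move_arm", "data": {
  "targets": [
    {"dx":0,"dy":0,"dz":0.1,"rx":0,"ry":0,"rz":0},
    {"dx":0,"dy":0,"dz":0.1,"rx":0,"ry":0,"rz":0},
    {"dx":0,"dy":0,"dz":0.2,"rx":0,"ry":0,"rz":0},
    {"dx":0,"dy":0,"dz":0.3,"rx":0,"ry":0,"rz":0},
    {"dx":0,"dy":0,"dz":0.4,"rx":0,"ry":0,"rz":0},
    {"dx":0,"dy":0,"dz":0.4,"rx":0,"ry":0,"rz":0},
    {"dx":0,"dy":0,"dz":0.4,"rx":0,"ry":0,"rz":0},
    {"dx":0,"dy":0,"dz":0.3,"rx":0,"ry":0,"rz":0},
    {"dx":0,"dy":0,"dz":0.2,"rx":0,"ry":0,"rz":0},
    {"dx":0,"dy":0,"dz":0,"rx":0,"ry":0,"rz":0}
  ]
}}

```text
t: 7.65
tcp_pos: [0.4758, -0.1594, 0.1367]
tool_rot: [0.621, 0.784, 0.0, 0.0]
force: [1.2, 0.4, -3.8]
finger_gap: 0.662
gripper_force: 85.5
```

```bash
python3 - <<'E'
from h import *
save('scene','f0.png',(270,140,370,265),4);save('top','f1.png',(270,140,370,265),4)
a,b=[cv2.imread(f'pics/f{i}.png') for i in(0,1)]
cv2.imwrite('pics/f.png',np.hstack([a,b]))
E
```

```text
(no output)
```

View pics/f.png

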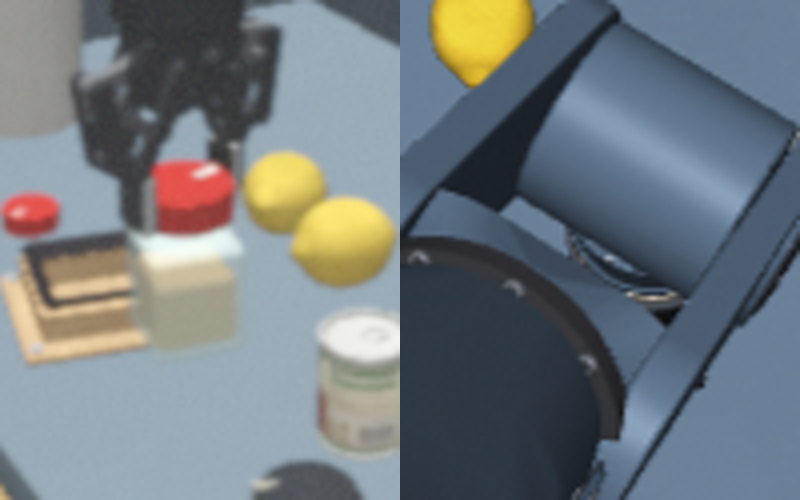

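The jar hangs upright from the lid at (190,195), clear of the worktop. Next I'll carry it over the holder.

{"op": "move_arm", "data": {
  "targets": [
    {"dx":0.02,"dy":0.3,"dz":0,"rx":0,"ry":0,"rz":0},
    {"dx":0.02,"dy":0.6,"dz":0,"rx":0,"ry":0,"rz":0},
    {"dx":0.03,"dy":0.8,"dz":0,"rx":0,"ry":0,"rz":0},
    {"dx":0.03,"dy":0.9,"dz":0,"rx":0,"ry":0,"rz":0},
    {"dx":0.03,"dy":0.9,"dz":0,"rx":0,"ry":0,"rz":-0.01},
    {"dx":0.03,"dy":0.9,"dz":0,"rx":0,"ry":0,"rz":-0.01},
    {"dx":0.02,"dy":0.7,"dz":0,"rx":0,"ry":0,"rz":0},
    {"dx":0.02,"dy":0.5,"dz":0,"rx":0,"ry":0,"rz":0},
    {"dx":0.02,"dy":0.2,"dz":0,"rx":0,"ry":0,"rz":0},
    {"dx":0,"dy":0,"dz":0,"rx":0,"ry":0,"rz":0}
  ]
}}

```text
t: 9.0
tcp_pos: [0.4813, -0.0143, 0.1363]
tool_rot: [0.625, 0.781, -0.0, 0.0]
force: [0.5, -0.4, -3.8]
finger_gap: 0.658
gripper_force: 85.5
```

```bash
python3 - <<'E'
from h import *
s=sensors.sense();print(s['tcp_pos'],s['force'],s['ft_torque'])
save('scene','g.png',(240,150,340,240),6)
c=np.array([.4812,-.0148]);a=np.radians(-13);R=np.array([[np.cos(a),-np.sin(a)],[np.sin(a),np.cos(a)]])
im=cv2.imread('pics/g.png')
def sq(cc,h,z,col):
    P=np.array([(w2pix('scene',[*(cc+R@(np.array(q)*h)),z])-[240,150]+.5)*6 for q in((1,1),(1,-1),(-1,-1),(-1,1))],int)
    cv2.polylines(im,[P],True,col,1)
sq(c,.058,.008,(255,0,0));sq(c,.04,.04,(0,255,0))
zb=s['tcp_pos'][2]-.0769
j=s['tcp_pos'][:2]+[0,-.0006];sq(j,.029,zb,(0,0,255));sq(j,.029,zb+.07,(0,0,255))
cv2.imwrite('pics/g.png',im)
E
```

```text
[ 0.48129723 -0.01429637  0.13631432] [ 0.45434278 -0.41383667 -3.83776168] [-0.01143805 -0.01341388  0.04516453]
```

View pics/g.png

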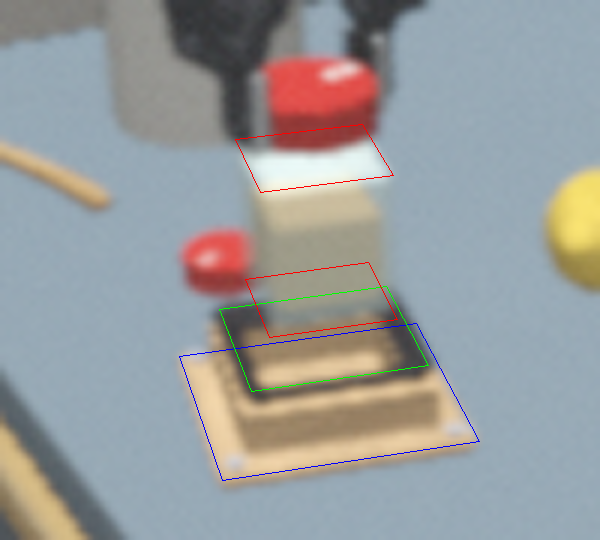

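Jar and holder fit the projected outlines within about 1 px: base at (180–480, 325–480), jar bottom at (270,337). I'll lower it and watch the force.

{"op": "move_arm", "data": {
  "targets": [
    {"dx":0,"dy":-0.01,"dz":-0.2,"rx":0,"ry":0,"rz":0},
    {"dx":0,"dy":0,"dz":-0.2,"rx":0,"ry":0,"rz":0},
    {"dx":0,"dy":0,"dz":-0.2,"rx":0,"ry":0,"rz":0},
    {"dx":0,"dy":0,"dz":-0.2,"rx":0,"ry":0,"rz":0},
    {"dx":0,"dy":0,"dz":-0.2,"rx":0,"ry":0,"rz":0},
    {"dx":0,"dy":0,"dz":-0.15,"rx":0,"ry":0,"rz":0},
    {"dx":0,"dy":0,"dz":-0.1,"rx":0,"ry":0,"rz":0},
    {"dx":0,"dy":0,"dz":-0.1,"rx":0,"ry":0,"rz":0},
    {"dx":0,"dy":0,"dz":0,"rx":0,"ry":0,"rz":0},
    {"dx":0,"dy":0,"dz":0,"rx":0,"ry":0,"rz":0}
  ]
}}

```text
t: 10.3
tcp_pos: [0.4811, -0.0145, 0.1025]
tool_rot: [0.625, 0.781, 0.0, -0.0]
force: [-0.6, 0.9, -4.5]
finger_gap: 0.659
gripper_force: 85.6
```

{"op": "move_arm", "data": {
  "targets": [
    {"dx":0,"dy":0,"dz":-0.1,"rx":0,"ry":0,"rz":0},
    {"dx":0,"dy":0,"dz":-0.1,"rx":0,"ry":0,"rz":0},
    {"dx":0,"dy":0,"dz":-0.1,"rx":0,"ry":0,"rz":0},
    {"dx":0,"dy":0,"dz":-0.1,"rx":0,"ry":0,"rz":0},
    {"dx":0,"dy":0,"dz":-0.1,"rx":0,"ry":0,"rz":0},
    {"dx":0,"dy":0,"dz":-0.1,"rx":0,"ry":0,"rz":0},
    {"dx":0,"dy":0,"dz":-0.06,"rx":0,"ry":0,"rz":0},
    {"dx":0,"dy":0,"dz":-0.04,"rx":0,"ry":0,"rz":0},
    {"dx":0,"dy":0,"dz":0,"rx":0,"ry":0,"rz":0},
    {"dx":0,"dy":0,"dz":0,"rx":0,"ry":0,"rz":0}
  ]
}}

```text
t: 11.55
tcp_pos: [0.4812, -0.0146, 0.0851]
tool_rot: [0.625, 0.781, 0.0, 0.0]
force: [-0.2, 2.0, -2.4]
finger_gap: 0.657
gripper_force: 86.0
```

```bash
python3 -c "
from h import *
s=sensors.sense();print(s['tcp_pos'],s['force'],s['ft_torque'],s['q'])"
```

```text
[ 0.48116682 -0.01456658  0.0851325 ] [-0.22098805  2.04426121 -2.43249633] [ 0.41980289  0.01277609 -0.05747314] [-2.62958419e-01  5.86476171e-01  1.91364091e+00  4.44180624e-05
  6.41373222e-01 -4.83926647e-01]
```

{"op": "move_arm", "data": {
  "targets": [
    {"dx":0,"dy":0,"dz":-0.02,"rx":0,"ry":0,"rz":0},
    {"dx":0,"dy":0,"dz":-0.02,"rx":0,"ry":0,"rz":0},
    {"dx":0,"dy":0,"dz":-0.02,"rx":0,"ry":0,"rz":0},
    {"dx":0,"dy":0,"dz":0,"rx":0,"ry":0,"rz":0.1},
    {"dx":0,"dy":0,"dz":0,"rx":0,"ry":0,"rz":0.1},
    {"dx":0,"dy":0,"dz":0,"rx":0,"ry":0,"rz":0.1},
    {"dx":0,"dy":0,"dz":0,"rx":0,"ry":0,"rz":0.1},
    {"dx":0,"dy":0,"dz":0,"rx":0,"ry":0,"rz":0.1},
    {"dx":0,"dy":0,"dz":0,"rx":0,"ry":0,"rz":0},
    {"dx":0,"dy":0,"dz":0,"rx":0,"ry":0,"rz":0}
  ],
  "newtons": 100
}}

```text
t: 12.8
tcp_pos: [0.4818, -0.0151, 0.0849]
tool_rot: [0.517, 0.856, -0.0, 0.001]
force: [-1.4, 1.3, 10.4]
finger_gap: 0.657
gripper_force: 106.2
```

```bash
python3 - <<'E'
from h import *
s=sensors.sense();print(s['tcp_pos'],s['force'],s['ft_torque'],s['tool_rot'])
save('scene','i.png',(230,150,350,250),6)
E
```

```text
[ 0.4818397  -0.01509679  0.08489237] [-1.39013328  1.27981171 10.38788524] [0.10550347 0.37606743 0.00947659] [ 5.17084863e-01  8.55933294e-01 -3.58659796e-05  1.20003061e-03]
```

View pics/i.png

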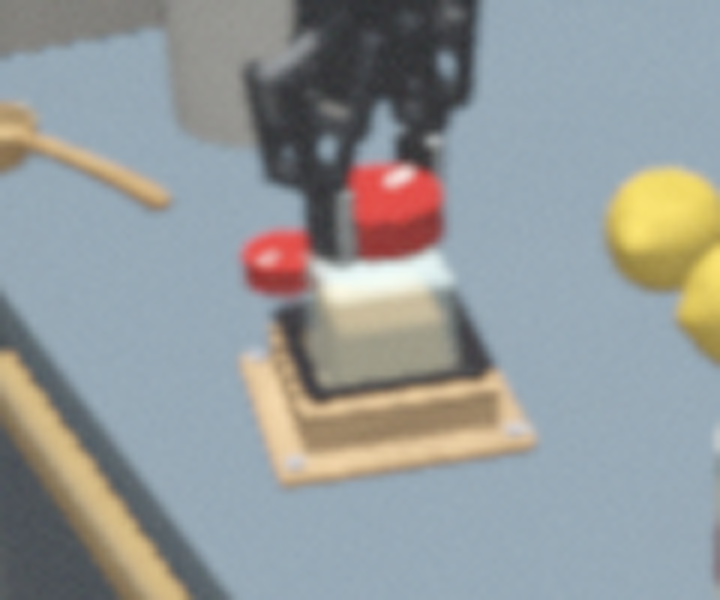

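The jar stands square in the pocket and the z force is +10 N, so it is on the floor. I'll continue the twist.

{"op": "move_arm", "data": {
  "targets": [
    {"dx":0,"dy":0,"dz":0,"rx":0,"ry":0,"rz":0.15},
    {"dx":0,"dy":0,"dz":0,"rx":0,"ry":0,"rz":0.15},
    {"dx":0,"dy":0,"dz":0,"rx":0,"ry":0,"rz":0.15},
    {"dx":0,"dy":0,"dz":0,"rx":0,"ry":0,"rz":0.15},
    {"dx":0,"dy":0,"dz":0,"rx":0,"ry":0,"rz":0.15},
    {"dx":0,"dy":0,"dz":0,"rx":0,"ry":0,"rz":0.15},
    {"dx":0,"dy":0,"dz":0,"rx":0,"ry":0,"rz":0.15},
    {"dx":0,"dy":0,"dz":0,"rx":0,"ry":0,"rz":0.15},
    {"dx":0,"dy":0,"dz":0,"rx":0,"ry":0,"rz":0},
    {"dx":0,"dy":0,"dz":0,"rx":0,"ry":0,"rz":0}
  ]
}}

```text
t: 14.1
tcp_pos: [0.4821, -0.015, 0.0853]
tool_rot: [0.227, 0.974, -0.0, 0.002]
force: [-1.9, 1.5, 12.5]
finger_gap: 0.654
gripper_force: 106.5
```

```bash
python3 - <<'E'
from h import *
s=sensors.sense();print(s['tcp_pos'],s['force'],s['ft_torque'],s['tool_rot'],s['finger_gap'])
save('scene','j.png',(230,150,350,250),6)
E
```

```text
[ 0.48213407 -0.01504577  0.08529504] [-1.87130397  1.53890357 12.46645683] [0.25064024 0.35518414 0.09423994] [ 2.27280556e-01  9.73827969e-01 -3.42545230e-04  1.58696189e-03] 0.6539975022960552
```

View pics/j.png

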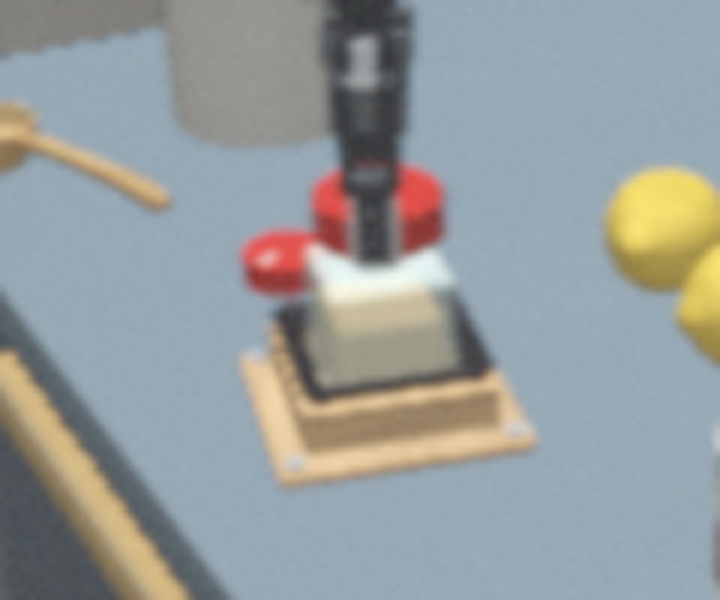

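The lid turned with the gripper, its bar now hidden behind the pads, while the jar stayed square in the pocket. Another 15° brings it to about 90°.

{"op": "move_arm", "data": {
  "targets": [
    {"dx":0,"dy":0,"dz":0,"rx":0,"ry":0,"rz":0.1},
    {"dx":0,"dy":0,"dz":0,"rx":0,"ry":0,"rz":0.1},
    {"dx":0,"dy":0,"dz":0,"rx":0,"ry":0,"rz":0.1},
    {"dx":0,"dy":0,"dz":0,"rx":0,"ry":0,"rz":0.1},
    {"dx":0,"dy":0,"dz":0,"rx":0,"ry":0,"rz":0.1},
    {"dx":0,"dy":0,"dz":0,"rx":0,"ry":0,"rz":0},
    {"dx":0,"dy":0,"dz":0.05,"rx":0,"ry":0,"rz":0},
    {"dx":0,"dy":0,"dz":0.05,"rx":0,"ry":0,"rz":0},
    {"dx":0,"dy":0,"dz":0,"rx":0,"ry":0,"rz":0},
    {"dx":0,"dy":0,"dz":0,"rx":0,"ry":0,"rz":0}
  ]
}}

```text
t: 15.4
tcp_pos: [0.4822, -0.0151, 0.0875]
tool_rot: [0.098, 0.995, -0.0, 0.001]
force: [-0.0, 1.5, 9.4]
finger_gap: 0.653
gripper_force: 106.2
```

```bash
python3 - <<'E'
from h import *
s=sensors.sense();print(s['tcp_pos'],s['force'],s['ft_torque'],s['tool_rot'],s['finger_gap'])
E
```

```text
[ 0.48216148 -0.01505473  0.08745559] [-0.0345412   1.45661112  9.38569691] [0.1625648  0.22302493 0.04186988] [ 9.84885226e-02  9.95136955e-01 -4.76517815e-04  1.49167646e-03] 0.6527541902880198
```

The push-up force persists after a 2 mm rise, so the lugs are free. I'll lift slowly.

{"op": "move_arm", "data": {
  "targets": [
    {"dx":0,"dy":0,"dz":0.05,"rx":0,"ry":0,"rz":0},
    {"dx":0,"dy":0,"dz":0.05,"rx":0,"ry":0,"rz":0},
    {"dx":0,"dy":0,"dz":0.1,"rx":0,"ry":0,"rz":0},
    {"dx":0,"dy":0,"dz":0.1,"rx":0,"ry":0,"rz":0},
    {"dx":0,"dy":0,"dz":0,"rx":0,"ry":0,"rz":0},
    {"dx":0,"dy":0,"dz":0,"rx":0,"ry":0,"rz":0},
    {"dx":0,"dy":0,"dz":0,"rx":0,"ry":0,"rz":0},
    {"dx":0,"dy":0,"dz":0,"rx":0,"ry":0,"rz":0},
    {"dx":0,"dy":0,"dz":0,"rx":0,"ry":0,"rz":0},
    {"dx":0,"dy":0,"dz":0,"rx":0,"ry":0,"rz":0}
  ]
}}

```text
t: 16.65
tcp_pos: [0.4812, -0.0146, 0.0936]
tool_rot: [0.099, 0.995, -0.0, -0.0]
force: [-0.1, -0.3, -0.9]
finger_gap: 0.655
gripper_force: 105.6
```

{"op": "move_arm", "data": {
  "targets": [
    {"dx":0,"dy":0,"dz":0.1,"rx":0,"ry":0,"rz":0},
    {"dx":0,"dy":0,"dz":0.1,"rx":0,"ry":0,"rz":0},
    {"dx":0,"dy":0,"dz":0.15,"rx":0,"ry":0,"rz":0},
    {"dx":0,"dy":0,"dz":0.15,"rx":0,"ry":0,"rz":0},
    {"dx":0,"dy":0,"dz":0.15,"rx":0,"ry":0,"rz":0},
    {"dx":0,"dy":0,"dz":0.1,"rx":0,"ry":0,"rz":0},
    {"dx":0,"dy":0,"dz":0.1,"rx":0,"ry":0,"rz":0},
    {"dx":0,"dy":0,"dz":0,"rx":0,"ry":0,"rz":0},
    {"dx":0,"dy":0,"dz":0,"rx":0,"ry":0,"rz":0},
    {"dx":0,"dy":0,"dz":0,"rx":0,"ry":0,"rz":0}
  ]
}}

```text
t: 17.9
tcp_pos: [0.481, -0.0146, 0.1147]
tool_rot: [0.099, 0.995, 0.0, -0.0]
force: [0.2, -0.1, -0.7]
finger_gap: 0.656
gripper_force: 105.6
```

```bash
python3 - <<'E'
from h import *
s=sensors.sense();print(s['tcp_pos'],s['force'],s['tool_rot'],s['finger_gap'])
save('scene','k.png',(230,150,350,250),6)
E
```

```text
[ 0.48102136 -0.01457651  0.11466234] [ 0.17075408 -0.09103428 -0.7187196 ] [ 9.88037708e-02  9.95106916e-01  1.74660734e-05 -1.99514420e-04] 0.6557040599081748
```

View pics/k.png

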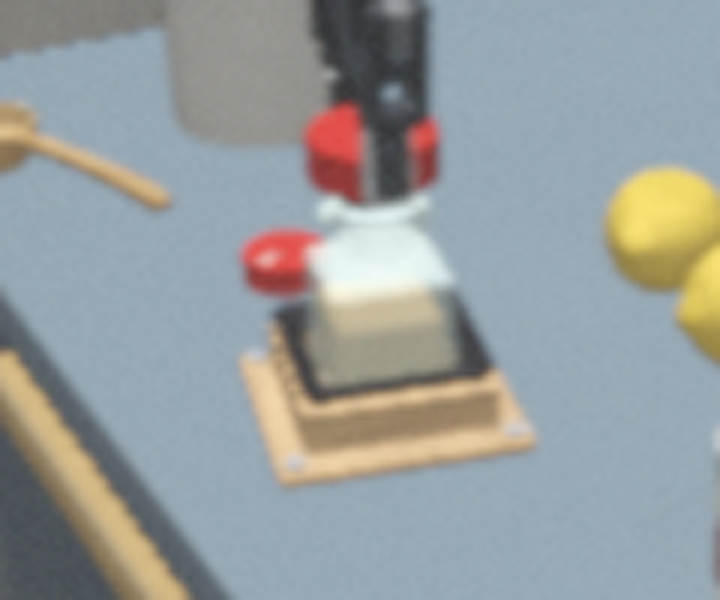

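The lid at (372,150) is held level above the open neck at (373,208), and the jar stands seated exactly as before. I'll hand the job in.

```bash
python3 -c "
from station import order
print(order.sign_off())"
```

```text
the job is handed in; nothing more can be done
None
```

The job is handed in, with no verdict returned: the jar is seated in the holder, and its lid is twisted off and held level about 10 mm above the open mouth, at about 18 s of the 48 s allowed.

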